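Fit the grating disc onto the cheese grater's drive shaft

ROBOT

A 6-joint arm with a two-finger parallel gripper is mounted at the origin on a cart in front of the work surface, level with it; the furniture and walls round the work are solid. World frame = base frame: x ahead of the robot, y to its left, z up, the work surface at z = 0. Lengths are in m, angles in rad, forces in N, time in s.
With the tool pointing down it reaches from about 0.2 to 0.875 m from the base axis. Payload 3.4 kg.
Tool frame: the origin (TCP) lies on the centre line of the jaws, within the pads' length; the fingertips stand 8 mm ahead of it and the grasp point (between the pads) lies 11 mm behind it (tcp_to_tips is the distance from the TCP to the fingertips, in m); z points along the fingers, y is the direction in which the jaws open and shut (so a half turn about z gives the same grasp; the last joint's range is limited). The gripper opens to 94 mm and grips with 3 to 60 N. Pads are 16 mm wide; open, the fingers measure 119 mm over their backs; the gripper's body (75 mm by 177 mm) begins 78 mm behind the grasp point.
Start: joints at [1.03, 0.276, 1.505, -0, 1.361, -0.121], TCP at [0.234, 0.525, 0.213] pointing down, gripper open.
Joint ranges: [-2.89, 2.89], [-0.75, 2.08], [0.22, 2.7], [-1.18, 4.32], [0.11, 2.71], [-2.7, 2.7]. Speed limits (rad/s): [2.57, 2.57, 3.14, 3.14, 3.14, 3.14].

INTERFACE

Orientations are given as a unit quaternion [w, x, y, z].
In Python, from station import * gives the robot as it stands.
- The arm moves only by the tool send_rows, never from a script. Its argument "plan" is a list that holds one entry, the list of rows, each a list of 5 numbers: the shift along the tool's x, y, z in cm, then the turn about the tool's z in rad, then the finger opening in cm, from 0 to 9.4. A call has 1 to 12 rows; each row is the pose to reach, as a shift and turn from the pose commanded when the call began, along the tool's axes at that moment; what a row does not reach only later rows make up. A row lasts 1/10 s, in which the tool goes at most 50 mm and 8.59 degrees, less where a joint would pass 70% of its speed; a pose out of reach is approached as far as the arm can. A call with a gripper value outside its range is refused whole. The fingers move at their own pace and stop on an object; "newtons" is the grip in N (left out, the last holds). Time passes only in rows, so rows that repeat a pose let the fingers close. It gives the time, the measured TCP pose, the force and the opening at its end, in the units of the state.
- sense(): the state, without advancing time (a new reading comes with each control period).
- grab_frame(name): name is "side" or "top"; returns (picture, depth): 400x640x3 uint8, red, green, blue; 400x640 float32, m along the optical axis (not along the pixel's ray), 0 where there is no reading.
- camera_params(name): a dict with "camera_matrix" (3x3 intrinsics, pixels), "R" (3x3) and "t" (3): a world point X has camera coordinates R X + t. Camera axes: x right, y down, z forward; pixel columns grow to the right and rows downward; lengths in m; the calibration is good to about 2 mm. A picture is of the moment at which its call begins. camera_params takes no time and is no camera call.
- close_job(): hands the job in, once; it reports no verdict.
The state is a dict: "time_s": time; "joint_positions": joint angles; "joint_velocities": joint speeds; "joint_torque": joint torques, N m; "tool_pos": TCP position; "orientation": TCP orientation; "contact_force": force on the tool from outside, world axes, zero at the start; "moment": the same for the moment, N m; "opening": finger opening in m.
Only numpy, scipy, OpenCV 4.12 (cv2) and the standard library are available. Lean on these libraries where they do the work, as an engineer would, in place of code of your own. Each camera call takes 0.05 s, during which the arm holds its last target. There are 200 camera calls.

TASK

Get the cheese grater ready: pick up the grating disc, the one with the orange hub and many small teeth, and put it on the upright shaft of the white drive unit, turned so that the flat in its D-shaped bore matches the flat on the shaft and it sits fully home on the collar. Leave the slicing disc with the blue hub where it lies, and let go when you are done.

Things in the scene. Friction and masses are not known exactly. Their poses are not given: they have to be found in the camera images.
- grating_disc: Loose disc lying flat, hub up, 180 g: toothed steel plate 110 mm across, 5 mm thick; orange hub 50 mm across, its top 42 mm above the underside. Two parallel grip faces on the hub, 54 mm apart, 30 mm wide, 5 to 42 mm up, look to its +y and -y. D bore right through: radius 18.5 mm, cut by a flat 6.5 mm from the centre on its -x side. Origin: centre of the underside; z up.
- shaft_seat (a point): Centre of the collar's top on the fixed white drive unit, where the centre of the disc's underside comes to rest. Unit: 150 x 130 mm, 50 mm high; collar 56 mm across, top 56 mm above the worktop; a bare steel shaft rises 38 mm from it, radius 16 mm, flat 4 mm from the axis on its -x side; the top 14 mm taper to a D nose half as wide. Axes: z up, -x to the flat.
- shaft_flat (a point): Point level with the collar's top, 50 mm from the shaft's axis towards the shaft's flat. It shows which way the flat faces; on a disc fitted right, this point lies straight out from the centre on the disc's own -x side. The bore clears the shaft by 2.5 mm all round. Axes as shaft_seat. To the right (-y) of the unit a fixed wire cutter's bow stands 0.28 m high: cross well above it.
- slicing_disc: Bystander, loose, not to be moved: a disc of the same size and shape with a blue hub and two long blade slots instead of teeth, lying on the worktop near the grating disc. Origin: centre of the underside; z up.

How it is judged:
By the outcome, as a careful person would: the job done as asked, in the order asked, and still so for the second after the job is handed in, with the robot touching nothing.
It also fails if it takes over 48 s, if anything falls off the work surface, if the arm or the gripper's body presses on something with over 40 N, if the wrist force passes 120 N, or if a joint passes its speed limit or range.

## Working session

There is one attempt and no reset: what is moved stays moved. The work goes in short steps, Python scripts to look and compute and a tool call to move; the robot and the scene stay as the last step left them, time stands still between calls to the robot, and variables do not carry over. Pictures are saved under pics/ and viewed, about 8 in all and at most 12, crops included, and the job is handed in when it is done.

Besides the shell and the picture viewer there is one more tool, called after "Request:" by a JSON object that holds its "name" and its "arguments". send_rows: Moves the arm, as the interface text tells. Its arguments: {"type":"object","properties":{"plan":{"type":"array","items":{"type":"array","items":{"type":"array","items":{"type":"number"}}}},"newtons":{"type":"number"}},"required":["plan"]}

```bash
mkdir -p pics
python3 - <<'E'
from station import *
import cv2,numpy as np
for n in("side","top"):
    p,d=grab_frame(n); cv2.imwrite(f"pics/{n}0.png",p[:,:,::-1]); np.savez(f"{n}0.npz",p=p,d=d)
    c=camera_params(n); print(n,c["camera_matrix"],(-c["R"].T@c["t"]).round(3),c["R"].round(3))
print(sense())
E
```

```text
side [[425.06166965   0.         321.59897509]
 [  0.         425.06166965 189.52762006]
 [  0.           0.           1.        ]] [ 0.125 -0.544  0.482] [[ 0.89  -0.455 -0.012]
 [-0.215 -0.397 -0.893]
 [ 0.401  0.797 -0.451]]
top [[460.70366331   0.         326.06410617]
 [  0.         460.70366331 201.21374084]
 [  0.           0.           1.        ]] [0.376 0.198 1.013] [[-0.026 -1.    -0.001]
 [-0.994  0.026 -0.11 ]
 [ 0.11  -0.002 -0.994]]
{'time_s': 0.1, 'joint_positions': array([ 1.03003463e+00,  2.76507188e-01,  1.50597965e+00, -1.17335311e-05,
        1.36070135e+00, -1.20992735e-01]), 'joint_velocities': array([ 0.00132223, -0.00111613, -0.00222605, -0.00014806, -0.00156523,
       -0.00063527]), 'joint_torque': array([ 2.10930143e-04, -4.05457842e+01, -2.37780297e+01,  7.01604760e-02,
        2.99331313e-02, -5.52453776e-05]), 'tool_pos': array([0.23409296, 0.52465644, 0.21271596]), 'orientation': array([-2.53747801e-04,  2.08345650e-01,  9.78054934e-01, -7.56359832e-04]), 'contact_force': array([ 0.64968615,  0.8871956 , -0.78646133]), 'moment': array([-0.04553939,  0.01285275,  0.03958755]), 'opening': 0.09420389220927451}
```

View pics/top0.png

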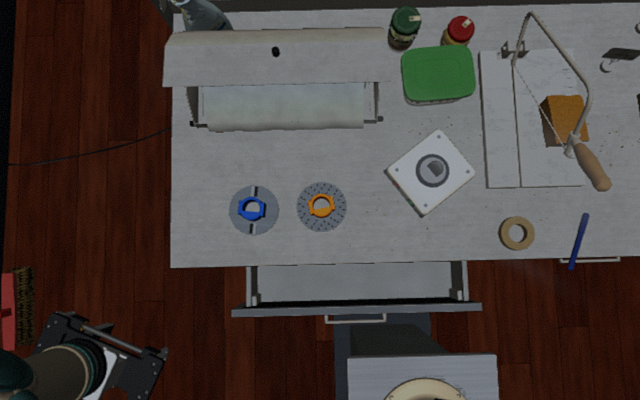

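View pics/side0.png

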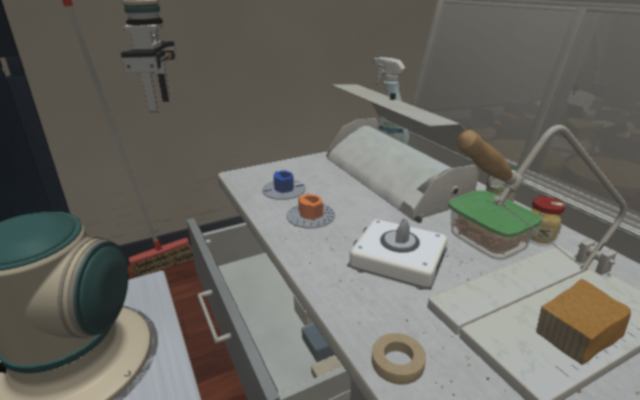

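Top view: grating disc near (321,206), slicing disc (253,209), drive unit's shaft (431,170), cutter bow at the right. I'll zoom in on the two parts.

```bash
cat > h.py <<'E'
from station import *
import cv2,numpy as np
def ray(n,uv,z):
    c=camera_params(n);R,t=c["R"],c["t"];o=-R.T@t
    uv=np.atleast_2d(np.asarray(uv,float));q=np.c_[uv,np.ones(len(uv))]@np.linalg.inv(c["camera_matrix"]).T@R
    return o+q*((z-o[2])/q[:,2])[:,None]
E
python3 - <<'E'
from h import *
a=np.load("top0.npz")["p"];d=np.load("top0.npz")["d"]
h=cv2.cvtColor(a,cv2.COLOR_RGB2HSV)
m=((h[...,0]>5)&(h[...,0]<22)&(h[...,1]>170)&(h[...,2]>110)).astype(np.uint8);m[:,:290]=0;m[:,355:]=0;m[:170]=0;m[240:]=0
cs,_=cv2.findContours(m,cv2.RETR_CCOMP,cv2.CHAIN_APPROX_NONE)
for c in cs:
    if len(c)>8:
        r=ray("top",c[:,0],.042)[:,:2]*1000
        print(len(c),cv2.minAreaRect(r.astype(np.float32)),cv2.minEnclosingCircle(r.astype(np.float32)))
b=a[140:200,385:477];u=a[175:240,285:361]
w=np.hstack([cv2.resize(b,None,fx=5,fy=5,interpolation=2)[:300],cv2.resize(u,None,fx=4.5,fy=4.5,interpolation=2)[:290].copy() if 0 else cv2.resize(u,(340,300),interpolation=2)])
cv2.imwrite("pics/z0.png",w[:,:,::-1])
g=((a.min(2)>175)).astype(np.uint8);g[:,:384]=0;g[:,478:]=0;g[:125]=0;g[220:]=0
cs,_=cv2.findContours(g,0,2);c=max(cs,key=cv2.contourArea)
r=ray("top",c[:,0],.05)[:,:2]*1000;print("unit",cv2.minAreaRect(r.astype(np.float32)))
print(d[155:190:3,415:450:4].round(3));
E
```

```text
71 ((476.12884521484375, 206.81777954101562), (47.50575637817383, 52.44905471801758), 12.697492599487305) ((476.6223449707031, 206.72943115234375), 28.53860855102539)
48 ((481.8155517578125, 207.94488525390625), (29.835309982299805, 39.97669982910156), 11.08080005645752) ((476.83770751953125, 207.11163330078125), 20.14137840270996)Traceback (most recent call last):
  File "<stdin>", line 14, in <module>
ValueError: max() iterable argument is empty
```

View pics/z0.png

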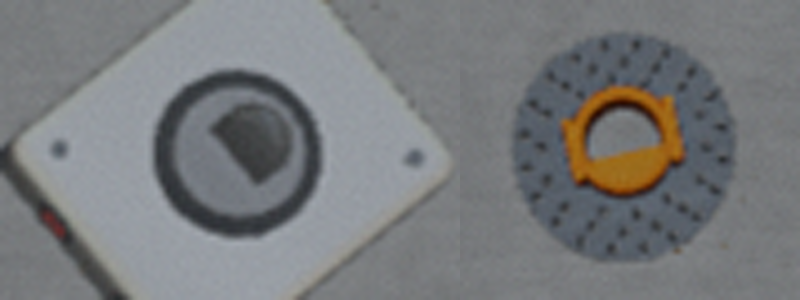

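The crop shows the shaft's flat facing lower left in the image, and the disc's bore flat facing down (toward -x). Next I'll measure the unit.

Run:
```python
from h import *
T=np.load("top0.npz");a,d=T["p"],T["d"]
x0,y0=380,125;k=4
b=cv2.resize(a[y0:222,x0:480],None,fx=k,fy=k,interpolation=2);g=cv2.GaussianBlur(cv2.cvtColor(b,cv2.COLOR_RGB2GRAY),(0,0),2)
hsv=cv2.cvtColor(b,cv2.COLOR_RGB2HSV)
print("grays unit,collar,ring,shaft,table",[int(g[int((y-y0)*k),int((x-x0)*k)]) for x,y in [(410,172),(424,175),(432.8,156),(436,169),(390,140)]])
def px(c): return (c[:,0]+.5)/k-.5+[x0,y0]
for th in(75,85,95):
    cs,hi=cv2.findContours((g<th).astype(np.uint8),cv2.RETR_CCOMP,cv2.CHAIN_APPROX_NONE)
    for c in cs:
        p=px(c)
        if len(c)>60 and np.hypot(*(p.mean(0)-[432,170]))<6:
            for z in(.05,.056,.094):
                r=(ray("top",p,z)[:,:2]*1000).astype(np.float32);e=cv2.fitEllipse(r);print(th,len(c),z,"ell",np.round(e[0]+e[1],1))
m=(g>134).astype(np.uint8)
for th in(140,150,160):
    cs,_=cv2.findContours((g>th).astype(np.uint8),0,1);c=max(cs,key=cv2.contourArea)
    r=(ray("top",px(c),.05)[:,:2]*1000).astype(np.float32);print("unit",th,cv2.minAreaRect(r))
```

```text
grays unit,collar,ring,shaft,table [154, 120, 62, 67, 123]
75 135 0.05 ell [545.2 -36.3  17.5  34.9]
75 135 0.056 ell [544.2 -34.9  17.4  34.7]
75 135 0.094 ell [537.5 -25.6  16.7  33.3]
75 360 0.05 ell [542.6 -30.1  67.4  68.1]
75 360 0.056 ell [541.5 -28.7  67.   67.6]
75 360 0.094 ell [534.9 -19.7  64.4  65. ]
75 312 0.05 ell [543.6 -31.2  58.2  58.7]
75 312 0.056 ell [542.5 -29.8  57.8  58.4]
75 312 0.094 ell [535.9 -20.8  55.5  56. ]
85 172 0.05 ell [547.3 -37.1  24.5  34.6]
85 172 0.056 ell [546.3 -35.7  24.3  34.3]
85 172 0.094 ell [539.5 -26.4  23.3  33. ]
85 366 0.05 ell [542.6 -30.1  68.5  69.1]
85 366 0.056 ell [541.5 -28.7  68.1  68.7]
85 366 0.094 ell [534.9 -19.7  65.4  66. ]
85 304 0.05 ell [543.5 -31.2  56.8  57.2]
85 304 0.056 ell [542.5 -29.8  56.4  56.9]
85 304 0.094 ell [535.8 -20.8  54.2  54.6]
95 162 0.05 ell [548.  -37.7  28.6  35. ]
95 162 0.056 ell [546.9 -36.3  28.4  34.8]
95 162 0.094 ell [540.1 -27.   27.3  33.4]
95 372 0.05 ell [542.6 -30.1  69.5  70.1]
95 372 0.056 ell [541.5 -28.7  69.   69.6]
95 372 0.094 ell [534.9 -19.7  66.3  66.9]
95 297 0.05 ell [543.5 -31.3  55.4  55.8]
95 297 0.056 ell [542.4 -29.8  55.1  55.5]
95 297 0.094 ell [535.8 -20.8  52.9  53.3]
unit 140 ((541.9497680664062, -28.98430633544922), (123.64763641357422, 144.0309600830078), 36.67792510986328)
unit 150 ((542.0422973632812, -28.899063110351562), (121.57684326171875, 141.4168701171875), 36.77316665649414)
unit 160 ((503.0816650390625, -25.790882110595703), (2.121417284011841, 0.5319655537605286), 88.49530029296875)
```

Request:
{"name": "send_rows", "arguments": {"plan": [[[-3.5, -1.9, 0.6, -0.06, 9.4], [-7, -3.8, 1.2, -0.13, 9.4], [-10.5, -5.7, 1.9, -0.19, 9.4], [-14, -7.6, 2.5, -0.25, 9.4], [-17.5, -9.6, 3.1, -0.31, 9.4], [-21, -11.5, 3.8, -0.38, 9.4], [-24.6, -13.4, 4.4, -0.44, 9.4], [-28.1, -15.3, 5, -0.5, 9.4], [-31.6, -17.2, 5.7, -0.57, 9.4], [-35.1, -19.15, 6.3, -0.63, 9.4], [-35.1, -19.15, 6.3, -0.63, 9.4], [-35.1, -19.15, 6.3, -0.63, 9.4]]]}}

```text
time_s: 1.3
tool_pos: [0.4767, 0.2066, 0.1499]
orientation: [-0.001, -0.103, 0.995, 0.0]
contact_force: [-0.8, 0.6, -0.7]
opening: 0.0939
```

Run:
```python
from h import *
s=sense();print(s["time_s"],s["tool_pos"],s["orientation"],s["contact_force"],s["joint_positions"])
p,_=grab_frame("side");q,_=grab_frame("top")
cv2.imwrite("pics/s1.png",np.hstack([cv2.resize(x,(400,int(h)),interpolation=2) for x,h in((p[100:250,220:420],300),(q[120:270,230:430],300))])[:,:,::-1])
```

```text
1.3 [0.47670663 0.20655881 0.14991641] [-8.33213781e-04 -1.03472863e-01  9.94631909e-01  1.95323793e-04] [-0.79757605  0.55653818 -0.69743402] [ 2.74405143e-01  2.39128031e-01  1.72267567e+00  7.22197611e-04
  1.18136486e+00 -1.50398278e+00]
```

View pics/s1.png

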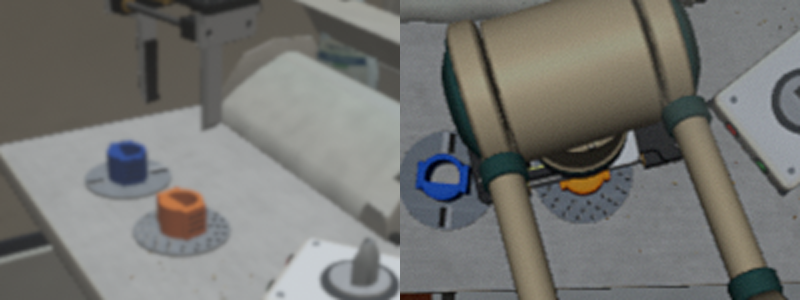

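The gripper stands above the orange hub in both views, jaws across the grip faces, with nothing in the way. Descend and grip.

Request:
{"name": "send_rows", "arguments": {"plan": [[[0, 0, 3, 0, 9.4], [0, 0, 6, 0, 9.4], [0, 0, 9, 0, 9.4], [0, 0, 10.5, 0, 9.4], [0, 0, 11.5, 0, 9.4], [0, 0, 12.2, 0, 9.4], [0, 0, 12.8, 0, 9.4], [0, 0, 13.1, 0, 9.4], [0, 0, 13.1, 0, 9.4], [0, 0, 13.1, 0, 9.4]]]}}

```text
time_s: 2.4
tool_pos: [0.4773, 0.2073, 0.02]
orientation: [0.001, -0.105, 0.994, 0.0]
contact_force: [-0.5, 0.2, 0.0]
opening: 0.094
```

Request:
{"name": "send_rows", "arguments": {"plan": [[[0, 0, 0, 0, 5], [0, 0, 0, 0, 5], [0, 0, 0, 0, 5], [0, 0, 0, 0, 5], [0, 0, 0, 0, 5], [0, 0, 0, 0, 5], [0, 0, 0, 0, 5], [0, 0, 0, 0, 5], [0, 0, 0, 0, 5], [0, 0, 0, 0, 5]]], "newtons": 25}}

```text
time_s: 3.4
tool_pos: [0.4769, 0.2071, 0.0195]
orientation: [0.0, -0.105, 0.994, -0.0]
contact_force: [0.4, -0.0, 0.6]
opening: 0.054
```

Gripped at 54 mm as expected. Lift and carry above the shaft while turning.

Request:
{"name": "send_rows", "arguments": {"plan": [[[0, 0, -1, 0, 5], [0, 0, -3, 0, 5], [0, 0, -6, 0, 5], [0, 0, -9, 0, 5], [0, 0, -12, 0, 5], [0, 0, -15, 0, 5], [0, 0, -15, 0, 5]]]}}

```text
time_s: 4.1
tool_pos: [0.4795, 0.2081, 0.1739]
orientation: [0.004, -0.105, 0.994, 0.001]
contact_force: [1.0, -0.2, -1.6]
opening: 0.054
```

Request:
{"name": "send_rows", "arguments": {"plan": [[[-0.1, -2.2, 0, 0.1, 5], [-0.3, -4.5, 0, 0.21, 5], [-0.4, -6.7, 0, 0.31, 5], [-0.5, -8.9, 0, 0.41, 5], [-0.7, -11.1, 0, 0.52, 5], [-0.8, -13.4, 0, 0.62, 5], [-0.9, -15.6, 0, 0.73, 5], [-1.1, -17.8, 0, 0.83, 5], [-1.2, -20.1, 0, 0.93, 5], [-1.35, -22.3, 0, 1.04, 5], [-1.47, -24.5, 0, 1.14, 5], [-1.47, -24.5, 0, 1.14, 5]]]}}

```text
time_s: 5.3
tool_pos: [0.5423, -0.0315, 0.168]
orientation: [-0.001, 0.45, 0.893, -0.001]
contact_force: [-0.3, 0.4, -1.5]
opening: 0.0537
```

Run:
```python
from h import *
p,_=grab_frame("side");q,_=grab_frame("top")
s=sense();print(s["time_s"],s["tool_pos"],s["orientation"],s["contact_force"],s["opening"])
np.savez("p2.npz",p=p,q=q)
cv2.imwrite("pics/s2.png",np.hstack([cv2.resize(x,(400,400),interpolation=2) for x in(p[120:290,320:490],q[90:240,350:500])])[:,:,::-1])
```

```text
5.4 [ 0.54139317 -0.02911687  0.16824883] [-1.44713087e-03  4.48269870e-01  8.93897102e-01  3.22390722e-05] [ 0.19762005  0.42539953 -2.76412599] 0.05374742508202942
```

View pics/s2.png

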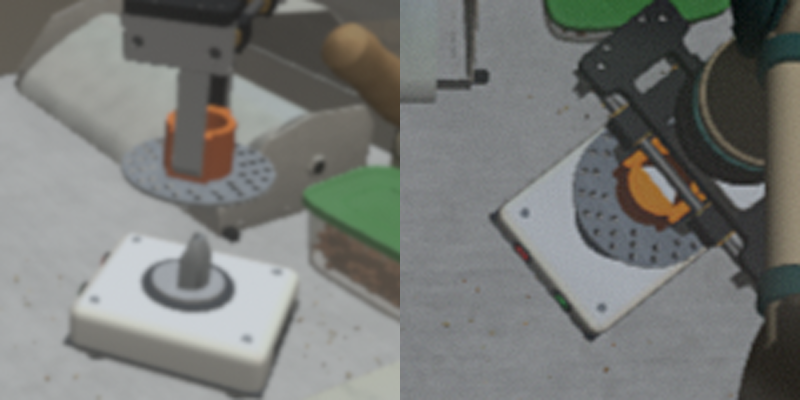

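The disc's bore flat faces lower left in the top view (about (650,190) in the crop), the same way as the shaft's flat. Next I'll measure the plate rim against the tool and shaft in both views.

```bash
cat >> h.py <<'E'
from scipy.optimize import least_squares
def proj(n,X):
    c=camera_params(n);q=(X@c["R"].T+c["t"])@c["camera_matrix"].T
    return q[:,:2]/q[:,2:]
def rim(n,img,c0,z,R,a0,a1,w=.008):
    "edge points of a level circle: strongest radial gradient near c0,R; robust centre fit"
    g=cv2.GaussianBlur(cv2.cvtColor(img,cv2.COLOR_RGB2GRAY),(0,0),.7).astype(np.float32)
    A=np.radians(np.arange(a0,a1,4));r=np.arange(R-w,R+w,.0005);c=np.array(c0)
    for _ in range(3):
        X=np.stack([c[0]+np.outer(np.cos(A),r),c[1]+np.outer(np.sin(A),r),np.full((len(A),len(r)),z)],-1)
        u=proj(n,X.reshape(-1,3)).astype(np.float32).reshape(len(A),len(r),2)
        v=cv2.remap(g,u[...,0],u[...,1],cv2.INTER_LINEAR);k=np.abs(v[:,4:]-v[:,:-4]).argmax(1)+2
        P=X[np.arange(len(A)),k,:2]
        f=least_squares(lambda q:np.hypot(*(P-q).T)-R,c,loss="soft_l1",f_scale=.001);c=f.x
    return c.round(4),np.median(np.abs(np.hypot(*(P-c).T)-R)).round(4)
E
python3 - <<'E'
from h import *
p,_=grab_frame("side");q,_=grab_frame("top");s=sense();t=s["tool_pos"];print(s["time_s"],t,s["orientation"],s["contact_force"])
for zz in(.149,.154):print("plate top",zz,rim("top",q,t[:2],zz,.055,100,260))
for zz in(.149,.154):print("plate side",zz,rim("side",p,t[:2],zz,.055,170,350))
S=np.load("side0.npz")["p"];T=np.load("top0.npz")["p"]
print("collar top",rim("top",T,[.5425,-.03],.056,.028,0,360,.005),"side",rim("side",S,[.5425,-.03],.056,.028,150,400,.005))
for n,i in(("top",T),("side",S)):print("init plate",n,rim(n,i,[.4765,.207],.004,.055,0 if n=="top" else 150,360,.008))
E
```

```text
5.5 [ 0.54149638 -0.02845264  0.16876176] [-9.90194618e-04  4.47769530e-01  8.94148454e-01  1.01013693e-04] [ 0.50815478 -0.19675064 -1.64310472]
plate top 0.149 (array([ 0.5407, -0.0268]), np.float64(0.0009))
plate top 0.154 (array([ 0.5402, -0.0257]), np.float64(0.0009))
plate side 0.149 (array([ 0.5401, -0.0245]), np.float64(0.0021))
plate side 0.154 (array([ 0.5341, -0.0313]), np.float64(0.0013))
collar top (array([ 0.5428, -0.0304]), np.float64(0.0006)) side (array([ 0.5415, -0.0325]), np.float64(0.0019))
init plate top (array([0.4762, 0.2067]), np.float64(0.0006))
init plate side (array([0.4707, 0.2005]), np.float64(0.0006))
```

Request:
{"name": "send_rows", "arguments": {"plan": [[[-0.1, 0, 1, 0, 5], [-0.2, 0, 2, 0, 5], [-0.3, 0, 3, 0, 5], [-0.3, 0, 3.8, 0, 5], [-0.3, 0, 4.2, 0, 5], [-0.3, 0, 4.2, 0, 5], [-0.3, 0, 4.2, 0, 5], [-0.3, 0, 4.2, 0, 5], [-0.3, 0, 4.2, 0, 5], [-0.3, 0, 4.2, 0, 5]]]}}

```text
time_s: 6.5
tool_pos: [0.5443, -0.0318, 0.1278]
orientation: [0.0, 0.448, 0.894, 0.0]
contact_force: [-0.3, 0.4, -1.8]
opening: 0.0538
```

Run:
```python
from h import *
for i in range(3):
    p,_=grab_frame("side");q,_=grab_frame("top");s=sense();t=s["tool_pos"];print(s["time_s"],t.round(4),s["orientation"].round(3),s["contact_force"].round(1))
    u=t[2]-.0195
    print("plate top",rim("top",q,t[:2],u,.055,100,260),"side",rim("side",p,t[:2],u,.055,170,350))
cv2.imwrite("pics/s3.png",np.hstack([cv2.resize(x,(400,400),interpolation=2) for x in(p[160:280,350:470],q[110:230,370:490])])[:,:,::-1])
```

```text
6.6 [ 0.5443 -0.0318  0.1277] [0.    0.448 0.894 0.   ] [ 1.2 -0.2 -1.2]
plate top (array([ 0.5439, -0.0311]), np.float64(0.0005)) side (array([ 0.5431, -0.0295]), np.float64(0.0007))
6.7 [ 0.5442 -0.0318  0.1276] [0.    0.448 0.894 0.   ] [ 0.3  0.5 -1.5]
plate top (array([ 0.544 , -0.0311]), np.float64(0.0005)) side (array([ 0.5431, -0.0298]), np.float64(0.001))
6.8 [ 0.5442 -0.0318  0.1275] [0.    0.448 0.894 0.   ] [-0.5  0.2 -1. ]
plate top (array([ 0.544 , -0.0312]), np.float64(0.0005)) side (array([ 0.5432, -0.0297]), np.float64(0.0008))
```

View pics/s3.png

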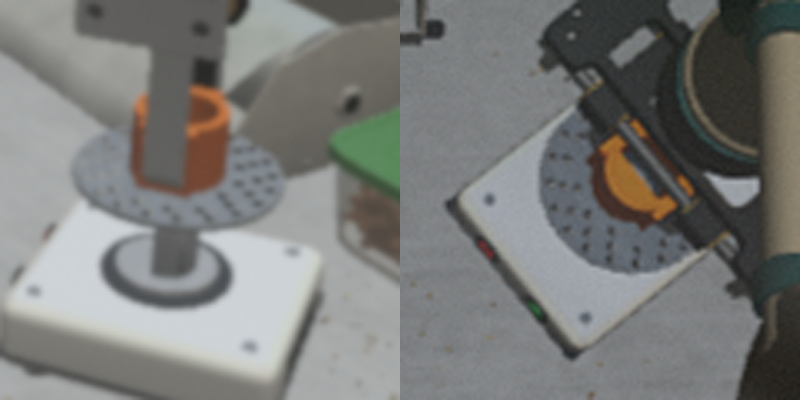

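Side view: the disc hovers level just above the nose, with the shaft under its centre. Top view: it is about 1.3 mm off the axis. I'll correct that and lower past the taper, watching the force.

Request:
{"name": "send_rows", "arguments": {"plan": [[[0.1, -0.07, 0.3, 0, 5], [0.1, -0.07, 0.6, 0, 5], [0.1, -0.07, 1, 0, 5], [0.1, -0.07, 1.4, 0, 5], [0.1, -0.07, 1.8, 0, 5], [0.1, -0.07, 2.2, 0, 5], [0.1, -0.07, 2.6, 0, 5], [0.1, -0.07, 2.9, 0, 5], [0.1, -0.07, 3.2, 0, 5], [0.1, -0.07, 3.2, 0, 5]]]}}

```text
time_s: 7.8
tool_pos: [0.5427, -0.0313, 0.095]
orientation: [-0.0, 0.448, 0.894, -0.0]
contact_force: [-0.6, 0.5, -0.2]
opening: 0.0539
```

Request:
{"name": "send_rows", "arguments": {"plan": [[[0, 0, 0.3, 0, 5], [0, 0, 0.6, 0, 5], [0, 0, 0.9, 0, 5], [0, 0, 1.2, 0, 5], [0, 0, 1.5, 0, 5], [0, 0, 1.7, 0, 5], [0, 0, 1.85, 0, 5], [0, 0, 1.95, 0, 5], [0, 0, 1.95, 0, 5], [0, 0, 1.95, 0, 5]]]}}

```text
time_s: 8.8
tool_pos: [0.5431, -0.0314, 0.076]
orientation: [0.0, 0.448, 0.894, 0.0]
contact_force: [0.2, -0.1, -1.7]
opening: 0.0539
```

Request:
{"name": "send_rows", "arguments": {"plan": [[[0, 0, 0.05, 0, 5], [0, 0, 0.05, 0, 5], [0, 0, 0.05, 0, 6.5], [0, 0, 0.05, 0, 8], [0, 0, 0.05, 0, 9.4], [0, 0, 0.05, 0, 9.4], [0, 0, 0.05, 0, 9.4], [0, 0, 0.05, 0, 9.4], [0, 0, 0.05, 0, 9.4], [0, 0, 0.05, 0, 9.4]]]}}

```text
time_s: 9.8
tool_pos: [0.543, -0.0314, 0.0755]
orientation: [-0.0, 0.448, 0.894, 0.0]
contact_force: [-0.4, 0.8, -0.5]
opening: 0.0937
```

Request:
{"name": "send_rows", "arguments": {"plan": [[[0, 0, -1, 0, 9.4], [0, 0, -3, 0, 9.4], [0, 0, -6, 0, 9.4], [0, 0, -9, 0, 9.4], [0, 0, -12, 0, 9.4], [0, 0, -15, 0, 9.4], [3, 3, -17, 0, 9.4], [6, 6, -19, 0, 9.4], [9, 9, -20, 0, 9.4], [12, 11, -20, 0, 9.4], [14, 12, -20, 0, 9.4], [14, 12, -20, 0, 9.4]]]}}

```text
time_s: 11.0
tool_pos: [0.5548, 0.1554, 0.2763]
orientation: [-0.0, 0.447, 0.895, 0.001]
contact_force: [-0.5, 0.1, 0.0]
opening: 0.0939
```

Run:
```python
from h import *
p,_=grab_frame("side");q,d=grab_frame("top");s=sense();print(s["time_s"],s["tool_pos"].round(4),s["opening"],s["contact_force"].round(1))
for z in(.056,.061):print(z,"top",rim("top",q,[.5428,-.0304],z,.055,60,290),"side",rim("side",p,[.5428,-.0304],z,.055,170,350))
np.savez("p4.npz",p=p,q=q,d=d)
cv2.imwrite("pics/s4.png",np.hstack([cv2.resize(x,(400,400),interpolation=2) for x in(p[180:300,340:460],q[110:230,370:490])])[:,:,::-1])
cv2.imwrite("pics/top4.png",q[:,:,::-1])
T=np.load("top0.npz")["p"]
for n,i in(("before",T),("after",q)):
    h=cv2.cvtColor(i,cv2.COLOR_RGB2HSV);m=(h[...,0]>105)&(h[...,0]<125)&(h[...,1]>150);m[:,:225]=0;m[:,285:]=0;print(n,np.argwhere(m).mean(0))
```

```text
11.1 [0.5553 0.1524 0.276 ] 0.09397689323464505 [-0.2 -0.1  0.2]
0.056 top (array([ 0.5428, -0.03  ]), np.float64(0.0005)) side (array([ 0.5411, -0.0294]), np.float64(0.0004))
0.061 top (array([ 0.5423, -0.0288]), np.float64(0.0005)) side (array([ 0.5364, -0.0347]), np.float64(0.0004))
before [210.64444444 251.15833333]
after [210.67977528 251.24719101]
```

View pics/s4.png

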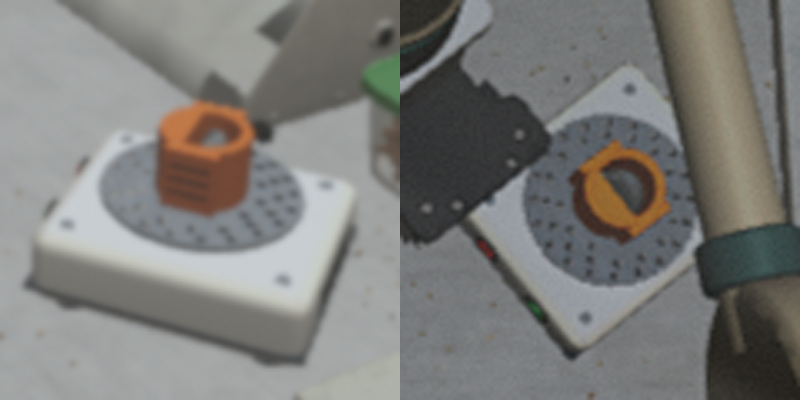

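The disc is on the shaft, level and flush with the unit. The shaft's nose shows in the bore and the flats are parallel. The rim centre matches the seat, and the blue disc hasn't moved. Handing in.

```bash
python3 -c "
from station import *
print(close_job())"
```

```text
the job is handed in; nothing more can be done
None
```

The grating disc is on the drive unit's shaft with its flat lined up, and I handed the job in at about 11 s. I gripped it by the hub faces, turned it about 65° to match the shaft, lowered it to the collar, let go and backed the arm away.

- **Position:** in the top view, the rim centre is within 0.5 mm of the collar centre I measured at the start. The side view reads about 2–3 mm off; its earlier readings of the collar and the disc on the worktop were also off, so I relied on the top view.
- **Fit:** the last picture shows the disc level, the shaft's nose in the bore, and the flats lined up.
- **Seating:** the forces read after each move stayed under 2 N, so nothing caught on the way down. No contact force showed the disc touching the collar. That it is fully home rests on the release height, about 0.5 mm or less above the collar, and on the final picture.
- **Slicing disc:** its blue hub shifted by less than 0.1 pixel between the first and last pictures, so it was not moved.

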